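Transfer the pressing weights to the other rack in reverse order

ROBOT

A 7-joint arm with a two-finger parallel gripper is mounted at the origin on the work surface. World frame = base frame: x ahead of the robot, y to its left, z up, the work surface at z = 0. Lengths are in mm, angles in rad, forces in N, time in s.
With the tool pointing down it reaches from about 400 to 900 mm from the base axis. Payload 5.6 kg.
Tool frame: the origin (TCP) lies on the centre line of the jaws, within the pads' length; the fingertips stand arm.finger_overhang ahead of it and the grasp point (between the pads) lies 2 mm behind it (arm.finger_overhang is the distance from the TCP to the fingertips, in mm); x points along the fingers, z is the direction in which the jaws open and shut, and the axes are right-handed (so a half turn about x gives the same grasp; the last joint's range is limited). The gripper opens to 92 mm and grips with 3 to 60 N. Pads are 20 mm wide; open, the fingers measure 128 mm over their backs; the gripper's body (75 mm by 189 mm) begins 69 mm behind the grasp point.
Start: joints at [-1.177, 0.468, -0.012, 1.603, 0.006, 1.071, -0.056], TCP at [275.017, 588.96, 231.592] pointing down, gripper open.
Joint ranges: [-2.53, 2.53], [-0.31, 2.02], [-1.57, 1.55], [0.28, 2.44], [-1.29, 4.43], [0.15, 1.84], [-2.92, 2.92]. Speed limits (rad/s): [2.57, 2.57, 3.14, 3.14, 3.14, 3.14, 3.14].

INTERFACE

Orientations are given as a unit quaternion [x, y, z, w].
In Python, from cell import arm gives the robot as it stands. The module is installed in compiled form; this text tells all that it offers.
- The arm moves only by the shell command python3 -m jog 'ROWS' [FORCE]. ROWS is JSON, a list of rows, each a list of 3 entries, a list of its own where there are three numbers: the shift along the tool's x, y, z in cm, then the turn, a rotation vector about the tool's x, y, z in degrees, then the closure in counts, from 0 (fully open) to 255 (shut). In form: [[[tx, ty, tz], [rx, ry, rz], grip], ...]. A call has 1 to 20 rows; each row is the pose to reach, as a shift and turn from the pose commanded when the call began, along the tool's axes at that moment; what a row does not reach only later rows make up. A row lasts 1/12 s, in which the tool goes at most 41.7 mm and 7.16 degrees, less where a joint would pass 70% of its speed; a pose out of reach is approached as far as the arm can. A call with a gripper value outside its range is refused whole. The fingers move at their own pace and stop on an object; FORCE is the grip in N (left out, the last holds). Time passes only in rows, so rows that repeat a pose let the fingers close. It gives the time, the measured TCP pose, the force and the opening at its end, in the units of the state.
- arm.observe(): the state, without advancing time (a new reading comes with each control period).
- arm.capture(name): name is "side" or "top"; returns the picture (384x512x3 uint8, blue, green, red); there is no depth.
- arm.get_calibration(name): a dict with "fx", "fy", "cx", "cy" (pixels), "k1" (the pictures are not rectified: a ray, as slopes to the right and down, at radius r is drawn at 1 + k1 r^2 times it, then the intrinsics apply), "R" (3x3) and "t" (3): a world point X has camera coordinates R X + t. Camera axes: x right, y down, z forward; pixel columns grow to the right and rows downward; lengths in mm; the calibration is good to about 2 mm. A picture is of the moment at which its call begins. get_calibration takes no time and is no camera call.
- arm.close_job(): hands the job in, once; it reports no verdict.
The state is a dict: "t": time; "joint_pos": joint angles; "qvel": joint speeds; "joint_torque": joint torques, N m; "position": TCP position; "ee_rot": TCP orientation; "force": force on the tool from outside, world axes, zero at the start; "wrist_torque": the same for the moment, N m; "width": finger opening in mm.
Only numpy, scipy, OpenCV 4.12 (cv2) and the standard library are available. Lean on these libraries where they do the work, as an engineer would, in place of code of your own. Each camera call takes 0.05 s, during which the arm holds its last target. There are 200 camera calls.

TASK

Move the four steel pressing weights from the felt-padded rack into the empty rack, one to a bay, in reverse order: the weight next to the brass stud in the padded rack goes into the bay farthest from the stud in the empty rack, and so on along the row, so that the one farthest from the stud ends next to it. Keep each weight upright, set it down flat on the floor of its bay rather than dropping it, and do not disturb the paste jar and the bone folder nearby.

Things in the scene. Friction and masses are not known exactly. Their poses are not given: they have to be found in the camera images.
- padded_rack: Rack with felt pads, holding the weights at the start. Dark wood, fixed, any way round: row of 4 bays, each 68 mm square inside; floor 6 mm thick, dividers 16 mm and walls 18 mm high. 84 mm wide (x), row 300 mm long (y); the +y end wall is 34 mm thick, to y = 176 mm, and bears a brass stud, 24 mm wide, top 30 mm high. Origin: underside, mid-row; bay centres at y = 108 (at the stud), 36, -36, -108 mm, x = 0.
- empty_rack: Rack with four bare, empty bays. Dark wood, fixed, any way round: row of 4 bays, each 68 mm square inside; floor 6 mm thick, dividers 16 mm and walls 18 mm high. 84 mm wide (x), row 300 mm long (y); the +y end wall is 34 mm thick, to y = 176 mm, and bears a brass stud, 24 mm wide, top 30 mm high. Origin: underside, mid-row; bay centres at y = 108 (at the stud), 36, -36, -108 mm, x = 0.
- weight_round: Wide round steel pressing weight, a disc 50 mm in diameter and 28 mm high, about 0.43 kg. On top, on its axis, a plain turned wooden knob, 22 mm in diameter and 34 mm high, to lift it by. Origin: centre of its underside; z up through the knob.
- weight_tall: Slim, taller round steel pressing weight, 34 mm in diameter and 42 mm high, about 0.31 kg. On top, on its axis, a plain turned wooden knob, 22 mm in diameter and 34 mm high, to lift it by. Origin: centre of its underside; z up through the knob.
- weight_square: Square steel pressing weight, 40 x 40 mm and 30 mm high, about 0.39 kg. On top, on its axis, a plain turned wooden knob, 22 mm in diameter and 34 mm high, to lift it by. Origin: centre of its underside; z up through the knob, x and y along its sides.
- weight_oblong: Oblong steel pressing weight, 48 mm (x) by 30 mm (y) and 32 mm high, about 0.37 kg. On top, on its axis, a plain turned wooden knob, 22 mm in diameter and 34 mm high, to lift it by. Origin: centre of its underside; z up through the knob.
- pad_round: Cream felt pad, 3 mm thick, fixed at the centre of a bay of padded_rack; a disc 62 mm in diameter, 6 mm larger all round than the weight that stands on it at the start, so it shows where that weight stood. Origin: centre of its underside, 6 mm above the rack's underside; axes parallel to the rack's.
- pad_tall: Cream felt pad, 3 mm thick, fixed at the centre of a bay of padded_rack; a disc 46 mm in diameter, 6 mm larger all round than the weight that stands on it at the start, so it shows where that weight stood. Origin: centre of its underside, 6 mm above the rack's underside; axes parallel to the rack's.
- pad_square: Cream felt pad, 3 mm thick, fixed at the centre of a bay of padded_rack; 52 x 52 mm, 6 mm larger all round than the weight that stands on it at the start, so it shows where that weight stood. Origin: centre of its underside, 6 mm above the rack's underside; axes parallel to the rack's.
- pad_oblong: Cream felt pad, 3 mm thick, fixed at the centre of a bay of padded_rack; 60 mm (x) by 42 mm (y), 6 mm larger all round than the weight that stands on it at the start, so it shows where that weight stood. Origin: centre of its underside, 6 mm above the rack's underside; axes parallel to the rack's.
- paste_jar: Bystander, to be left alone: closed jar standing on the table beyond the racks, 60 mm in diameter, 80 mm high, white cap. Origin: centre of its underside.
- bone_folder: Bystander, to be left alone: flat white blade, 24 x 96 x 5 mm (x, y, z), lying on the table beyond the racks. Origin: centre of its underside.
Mind the look-alikes: they are no part of the job. Leave any blue look-alike of the weight_round alone.

How it is judged:
By the outcome, as a careful person would: the job done as asked, in the order asked, and still so for the second after the job is handed in, with the robot touching nothing.
It also fails if it takes over 104 s, if anything falls off the work surface, if the arm or the gripper's body presses on something with over 40 N, if the wrist force passes 120 N, or if a joint passes its speed limit or range.

## Working session

There is one attempt and no reset: what is moved stays moved. The work goes in short steps, Python scripts to look and compute and a shell command to move; the robot and the scene stay as the last step left them, time stands still between calls to the robot, and variables do not carry over. Pictures are saved under pics/ and viewed, about 12 in all and at most 16, crops included, and the job is handed in when it is done.

```bash
mkdir -p pics
python3 - <<'E'
from cell import arm
import cv2
for n in("top","side"):
    cv2.imwrite(f"pics/{n}0.png",arm.capture(n)); print(n,arm.get_calibration(n))
print(arm.observe(),arm.finger_overhang)
E
```

```text
top {'fx': 414.9685473243328, 'fy': 414.9685473243328, 'cx': 258.82962654569883, 'cy': 185.28033155527868, 'k1': 0.013761971139285362, 'R': array([[-0.00996984, -0.9999056 , -0.00945439],
       [-0.99160976,  0.01110487, -0.12878964],
       [ 0.12888248,  0.00809105, -0.99162687]]), 't': array([  4.99916461, 549.75696965, 971.21363675])}
side {'fx': 423.716068021035, 'fy': 423.716068021035, 'cx': 257.75250060572927, 'cy': 188.10766318084498, 'k1': -0.010516054580903942, 'R': array([[-0.99718532, -0.07297187, -0.01722058],
       [-0.03534345,  0.66006182, -0.75037939],
       [ 0.06612323, -0.74765867, -0.66078304]]), 't': array([566.0930842 ,  75.1767925 , 899.33998964])}
{'t': 0.1, 'joint_pos': array([-1.1770185 ,  0.46831013, -0.01162454,  1.60349335,  0.00601242,
        1.07138208, -0.05627181]), 'qvel': array([ 0.00086519, -0.00228418,  0.00030721, -0.003904  ,  0.00123831,
        0.0028475 , -0.00024624]), 'joint_torque': array([ 8.53058973e-04, -5.21641803e+01, -1.24772103e-02, -2.44367391e+01,
       -5.68303373e-02,  1.40166987e-02,  7.40243877e-05]), 'position': array([274.81224529, 588.52274632, 230.7377523 ]), 'ee_rot': array([-0.3801211 ,  0.59689617,  0.37946272,  0.59601254]), 'force': array([-0.07803282, -0.09791529, -0.05194002]), 'wrist_torque': array([-0.02793858,  0.01065465, -0.02093015]), 'width': 91.55405380324548} 17.0
```

View pics/top0.png

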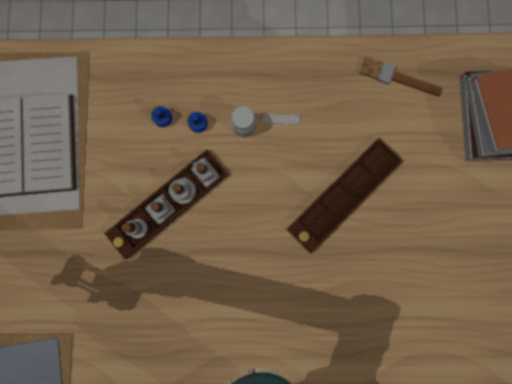

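View pics/side0.png

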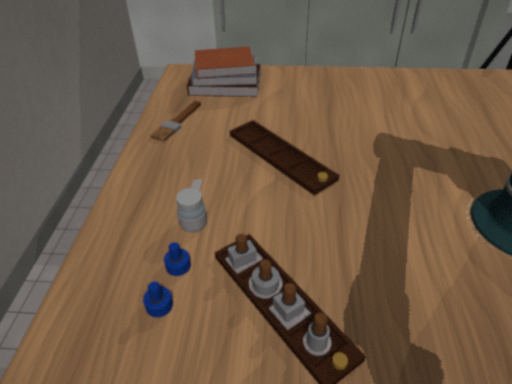

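The top view shows the padded rack centred near (168,203) with its stud at (118,242). From the stud outward it holds tall, square, round and oblong. The empty rack is centred near (346,195), stud at (304,237). The blue decoys are at (162,117) and (198,122), the jar at (244,120) and the folder at (283,119). Next I'll fit the rack poses to their silhouettes in both cameras and locate the knobs.

```bash
cat > h.py <<'E'
import numpy as np, cv2
from cell import arm
from scipy.spatial.transform import Rotation as Ro
C={n:arm.get_calibration(n) for n in("top","side")}
def proj(n,X):
    c=C[n]; P=np.atleast_2d(X)@c["R"].T+c["t"]; s=P[:,:2]/P[:,2:]; s=s*(1+c["k1"]*(s**2).sum(1,keepdims=True))
    return s*[c["fx"],c["fy"]]+[c["cx"],c["cy"]]
def ray(n,uv,z):
    c=C[n]; d=(np.array(uv)-[c["cx"],c["cy"]])/[c["fx"],c["fy"]]; s=d.copy()
    for _ in range(5): s=d/(1+c["k1"]*(s@s))
    o=-c["R"].T@c["t"]; v=c["R"].T@np.r_[s,1]
    return o+v*(z-o[2])/v[2]
def w(p,L): # rack local -> world, p=x,y,yaw
    c,s=np.cos(p[2]),np.sin(p[2]); L=np.atleast_2d(L).astype(float)
    return np.c_[p[0]+c*L[:,0]-s*L[:,1],p[1]+s*L[:,0]+c*L[:,1],L[:,2]]
E
cat > m.py <<'E'
from h import *
from scipy.optimize import minimize
I={n:cv2.imread(f"pics/{n}0.png") for n in C}
box=np.array([[x,y,z] for x in(-42,42) for y in(-150-0,176) for z in(0,18)])
seed={"pad":[(118,242),(205,172)],"emp":[(304,237),(382,155)]}
S=4
out={}
for k,(a,b) in seed.items():
    A,B=ray("top",a,20),ray("top",b,15); d=(A-B)[:2]; u=d/np.hypot(*d)
    yaw=np.arctan2(-u[0],u[1]); o=A[:2]-160*u; p0=np.r_[o,yaw]
    M={}
    for n in C:
        m=(I[n].max(2)<85).astype(np.uint8)
        hull=cv2.convexHull(proj(n,w(p0,box*[1.25,1.08,1.2])).astype(np.float32)).astype(np.int32)
        roi=cv2.fillConvexPoly(np.zeros(m.shape,np.uint8),hull,1)
        M[n]=cv2.morphologyEx(m*roi,cv2.MORPH_OPEN,np.ones((2,2)))
        pts=np.argwhere(M[n])[:,::-1].astype(np.float32).reshape(-1,1,2)
        M[n]=cv2.fillConvexPoly(np.zeros((384*S,512*S),np.uint8),(cv2.convexHull(pts)*S+S/2-.5).astype(np.int32),1) if 0 else cv2.resize(cv2.morphologyEx(M[n],cv2.MORPH_CLOSE,np.ones((21,21))),None,fx=S,fy=S,interpolation=cv2.INTER_NEAREST)
    def cost(p,ns):
        t=0
        for n in ns:
            h=cv2.convexHull(((proj(n,w(p,box))+.5)*S).astype(np.float32)).astype(np.int32)
            q=cv2.fillConvexPoly(np.zeros_like(M[n]),h,1); t+=(q^M[n]).sum()/M[n].sum()
        return t
    for ns in(["top"],["side"],["top","side"]):
        r=minimize(cost,p0,args=(ns,),method="Nelder-Mead",options=dict(initial_simplex=p0+np.array([[0,0,0],[15,0,0],[0,15,0],[0,0,.08]])))
        print(k,ns,r.x.round(3),round(r.fun,3))
    out[k]=r.x
np.savez("racks.npz",**out)
hh=[42,30,28,32]
vis=[]
for n in C:
    im=cv2.resize(I[n],None,fx=3,fy=3,interpolation=cv2.INTER_CUBIC)
    for k,p in out.items():
        for z in (0,18):
            q=((proj(n,w(p,[[-42,-150,z],[42,-150,z],[42,176,z],[-42,176,z]]))+.5)*3).astype(np.int32); cv2.polylines(im,[q],1,(0,255,0) if z else (0,0,255),1)
        for i,y in enumerate((108,36,-36,-108)):
            z=9+hh[i]+34 if k=="pad" else 6
            u,v=((proj(n,w(p,[0,y,z]))[0]+.5)*3).astype(int); cv2.drawMarker(im,(int(u),int(v)),(255,255,0),0,8)
    vis.append(im[420:790,300:1230] if n=="top" else im[340:1152,620:1100])
cv2.imwrite("pics/v_top.png",cv2.resize(vis[0],(800,318))); cv2.imwrite("pics/v_side.png",cv2.resize(vis[1],(355,600)))
E
python3 m.py
```

```text
pad ['top'] [517.075 212.665   0.696] 0.025
pad ['side'] [513.4   223.231   0.7  ] 0.065
pad ['top', 'side'] [514.551 218.767   0.689] 0.173
emp ['top'] [ 533.474 -224.344    0.764] 0.025
emp ['side'] [ 531.315 -214.748    0.764] 0.058
emp ['top', 'side'] [ 532.807 -220.847    0.76 ] 0.165
```

View pics/v_top.png

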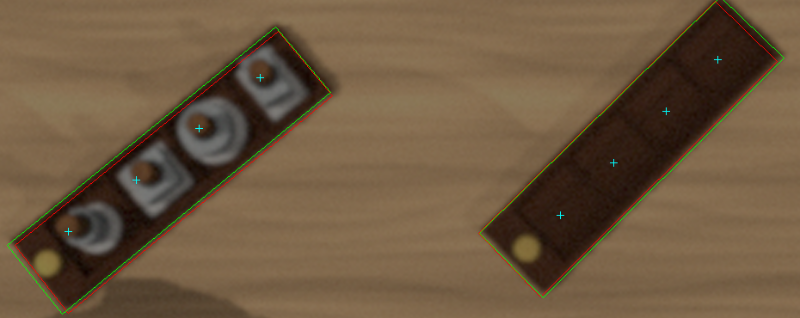

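View pics/v_side.png

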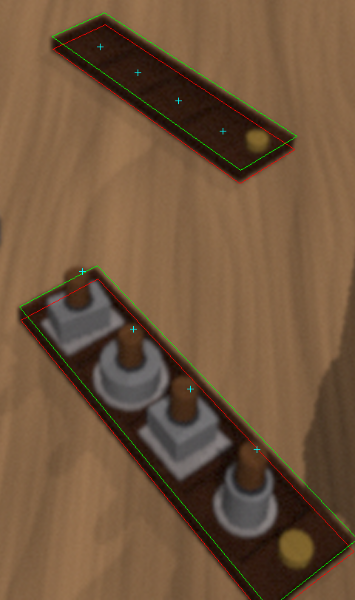

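The two cameras disagree by about 10 mm in y on both racks. I'll draw each camera's own fit over its own picture and triangulate the stud tops, whose height is known to be 30 mm.

Run:
```python
from h import *
I={n:cv2.imread(f"pics/{n}0.png") for n in C}
print({n:(-C[n]["R"].T@C[n]["t"]).round() for n in C})
F={"top":dict(pad=[517.1,212.7,.696],emp=[533.5,-224.3,.764]),"side":dict(pad=[513.4,223.2,.70],emp=[531.3,-214.7,.764])}
hh=[42,30,28,32]
# brass studs: yellow blobs
for n in C:
    hsv=cv2.cvtColor(I[n],cv2.COLOR_BGR2HSV)
    m=cv2.inRange(hsv,(18,100,90),(32,255,255))
    k,l,s,c=cv2.connectedComponentsWithStats(m)
    print(n,[(c[i].round(1),s[i,4]) for i in range(1,k) if s[i,4]>25])
    for q,p in F[n].items(): print(q,"stud top pred",proj(n,w(p,[0,159,30])).round(1), "base",proj(n,w(p,[0,159,18])).round(1))
im=[]
def draw(n,k,x0,y0,x1,y1,s):
    a=cv2.resize(I[n][y0:y1,x0:x1],None,fx=s,fy=s,interpolation=cv2.INTER_CUBIC)
    f=lambda X:((proj(n,X)-[x0,y0]+.5)*s).astype(np.int32)
    p=F[n][k]
    for z,c in((0,(0,0,255)),(18,(0,255,0))): cv2.polylines(a,[f(w(p,[[-42,-150,z],[42,-150,z],[42,176,z],[-42,176,z]]))],1,c,1)
    for i,y in enumerate((108,36,-36,-108)):
        if k=="pad":
            t=np.linspace(0,6.28,30); z=43+hh[i]
            cv2.polylines(a,[f(w(p,np.c_[11*np.cos(t),y+11*np.sin(t),0*t+z]))],1,(255,255,0),1)
    return a
a=draw("top","pad",100,145,235,262,5); b=draw("side","pad",205,225,365,384,4)
cv2.imwrite("pics/z1.png",a); cv2.imwrite("pics/z2.png",b)
```

```text
{'top': array([ 420.,   -9., 1034.]), 'side': array([508., 664., 660.])}
top [(array([303.6, 236.1]), np.int32(78)), (array([117.5, 241.7]), np.int32(82))]
pad stud top pred [[119.6 242.8]] base [[121.3 242.7]]
emp stud top pred [[304.7 237.3]] base [[304.2 237.3]]
side [(array([322.4, 175.8]), np.int32(68)), (array([339.9, 360.1]), np.int32(191))]
pad stud top pred [[342.8 361.2]] base [[341.9 364.9]]
emp stud top pred [[323.6 176. ]] base [[323.2 179.9]]
```

View pics/z1.png

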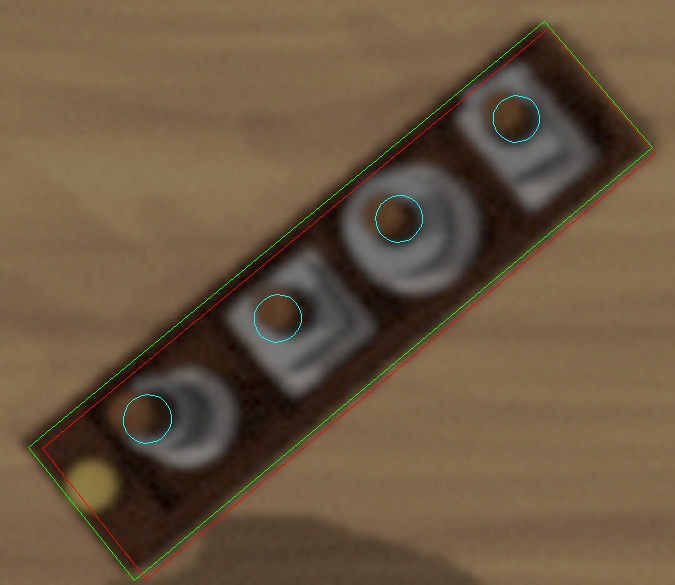

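View pics/z2.png

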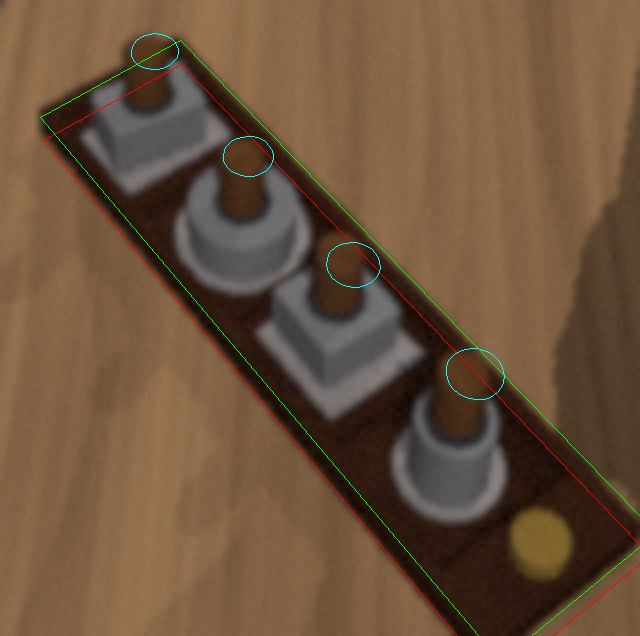

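The silhouette masks take in contact shadows, so the fits are biased. The studs and knob tops are cleaner features, so I'll triangulate those and compare with the known heights.

```bash
cat > tri.py <<'E'
from h import *
from scipy.optimize import least_squares
def tri(a,b):
    f=lambda X:np.r_[proj("top",X)[0]-a,proj("side",X)[0]-b]
    r=least_squares(f,[520,0,50]); return r.x,r.fun
if __name__=="__main__":
    K=dict(studE=((303.6,236.1),(322.4,175.8),28),studP=((117.5,241.7),(339.9,360.1),28),tall=((128,227.1),(320.2,316.3),85),square=((153.9,206.9),(289.5,286.5),73),round=((176.7,186.9),(266.3,264),71),oblong=((201.5,167.3),(242,237.5),75))
    for k,(a,b,z) in K.items():
        X,r=tri(a,b); print(k,X.round(1),"z exp",z,"res",r.round(2),"top@z",ray("top",a,z).round(1)[:2],"side@z",ray("side",b,z).round(1)[:2])
E
python3 tri.py
python3 - <<'E'
import cv2
a=cv2.imread('pics/top0.png')[130:260,280:412]; b=cv2.imread('pics/side0.png')[115:200,222:345]
cv2.imwrite('pics/e1.png',cv2.convertScaleAbs(cv2.resize(a,None,fx=4,fy=4,interpolation=2),alpha=2.2))
E
```

```text
studE [ 424.9 -107.2   24.5] z exp 28 res [-0.07  0.66 -0.63 -0.08] top@z [ 426.4 -107.1] side@z [ 423.9 -102.8]
studP [415.7 341.4  26.4] z exp 28 res [-0.13  0.86 -0.55 -0.06] top@z [417.7 340.6] side@z [415.  342.2]
tall [448.8 299.9  79.7] z exp 85 res [-0.11  0.86 -0.58 -0.07] top@z [450.6 298. ] side@z [448.4 303.2]
square [496.2 243.1  73.4] z exp 73 res [-0.03  0.32 -0.23 -0.03] top@z [497.  243.1] side@z [495.9 242.9]
round [539.8 192.5  66.1] z exp 71 res [-0.11  1.84 -1.37 -0.22] top@z [543.5 191.3] side@z [537.1 196.7]
oblong [587.7 134.1  67.5] z exp 75 res [-0.02  0.96 -0.75 -0.14] top@z [588.7 132.9] side@z [585.3 141. ]
```

View pics/e1.png

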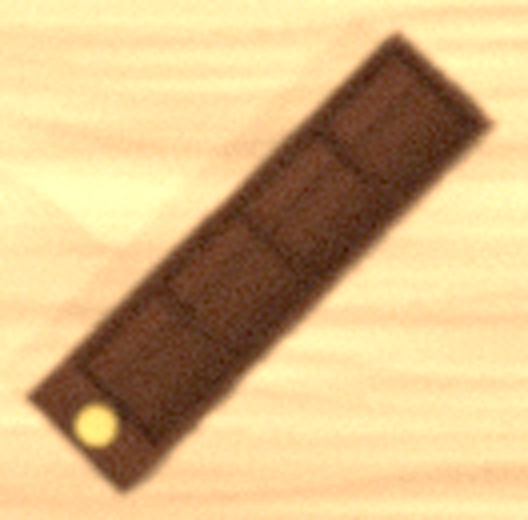

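Triangulated heights come within a few mm of the expected ones, except the oblong knob top at 7.5 mm low. The knob spacing of 67–75 mm fits the 72 mm pitch, and the knob line gives a yaw of 0.696, the same as the fit. Estimates: padded rack (518.8, 217.8, 0.696), empty rack (535.5, -220, 0.764). I'll add a helper that converts a target into tool-axis rows.

```bash
cat > go.py <<'E'
import sys
from h import *
P=dict(tall=(450,299.5),square=(496.5,243),round=(541,193.5),oblong=(587.5,135))
H=dict(tall=42,square=30,round=28,oblong=32)
B=dict(tall=-108,square=-36,round=36,oblong=108); E=(535.5,-220,.764)
def plan(x,y,z,yaw):
    s=arm.observe(); R=Ro.from_quat(s["ee_rot"]); M=R.as_matrix()
    best=None
    for a in(yaw,yaw+np.pi):
        zt=np.array([np.cos(a),np.sin(a),0]); xt=np.array([0,0,-1.]); T=np.c_[xt,np.cross(zt,xt),zt]
        rv=np.degrees(Ro.from_matrix(M.T@T).as_rotvec())
        if best is None or np.linalg.norm(rv)<np.linalg.norm(best): best=rv
    return (M.T@(np.array([x,y,z])-s["position"])/10).round(2),best.round(1)
if __name__=="__main__":
    s=arm.observe(); print("t",s["t"],s["position"].round(1),"w",round(s["width"],1),"F",s["force"].round(1),"q7",s["joint_pos"].round(2)); print(Ro.from_quat(s["ee_rot"]).as_matrix().round(2).tolist())
    n=sys.argv[1]
    if n in P:
        zg=9+H[n]+21; print("over",plan(*P[n],190,.696),"grasp z",zg)
        t=w(E,[0,B[n],0])[0][:2]; print("target",t.round(1),"over",plan(*t,220,.764),"place z",zg-3)
E
python3 go.py tall
```

```text
t 0.1 [274.8 588.5 230.7] w 91.6 F [-0.1 -0.1 -0.1] q7 [-1.18  0.47 -0.01  1.6   0.01  1.07 -0.06]
[[-0.0, -0.91, 0.42], [-0.0, 0.42, 0.91], [-1.0, -0.0, -0.0]]
over (array([  4.11, -28.1 , -18.77]), array([25.1, -0.1,  0. ])) grasp z 72
target [ 610.2 -298. ] over (array([  1.18, -67.89, -66.14]), array([21.2, -0.1,  0. ])) place z 69
```

```bash
python3 -m jog '[[[4.1,-28.1,-18.8],[25,0,0],0],[[4.1,-28.1,-18.8],[25,0,0],0],[[4.1,-28.1,-18.8],[25,0,0],0],[[4.1,-28.1,-18.8],[25,0,0],0],[[4.1,-28.1,-18.8],[25,0,0],0],[[4.1,-28.1,-18.8],[25,0,0],0],[[4.1,-28.1,-18.8],[25,0,0],0],[[4.1,-28.1,-18.8],[25,0,0],0],[[4.1,-28.1,-18.8],[25,0,0],0],[[4.1,-28.1,-18.8],[25,0,0],0],[[4.1,-28.1,-18.8],[25,0,0],0],[[4.1,-28.1,-18.8],[25,0,0],0]]' 40; python3 go.py tall; python3 -c "
from cell import arm;import cv2
cv2.imwrite('pics/a1.png',arm.capture('side')[150:,150:480])"
```

```text
t: 1.1
position: [449.0, 301.5, 190.6]
ee_rot: [-0.242, 0.664, 0.243, 0.664]
force: [-1.0, -0.5, 1.4]
width: 91.9
t 1.1 [449.  301.5 190.6] w 91.9 F [-1.  -0.5  1.4] q7 [-0.79  0.33  0.17  1.92 -0.07  0.9   0.11]
[[-0.0, -0.64, 0.76], [0.0, 0.76, 0.64], [-1.0, 0.0, 0.0]]
over (array([ 0.06, -0.22, -0.06]), array([ 0.2,  0. , -0.1])) grasp z 72
target [ 610.2 -298. ] over (array([ -3.  , -56.23, -26.31]), array([-3.7,  0. , -0.1])) place z 69
```

View pics/a1.png

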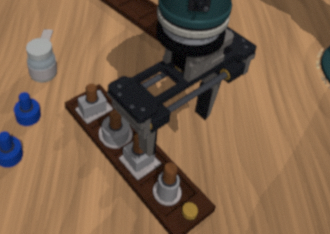

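The gripper now shows in the side view, its fingertips at about (293,303) and (355,267) full-frame, apparently beyond the tall weight. I'll check that against the projection before going down.

Run:
```python
from h import *
s=arm.observe();M=Ro.from_quat(s["ee_rot"]).as_matrix();p=s["position"]
for d in(-53,53): print(d,proj("side",p+M@[17,0,d]).round(1))
print(proj("side",p).round(1))
im=arm.capture("side")[170:370,220:420]; cv2.imwrite("pics/a2.png",cv2.resize(im,None,fx=3,fy=3,interpolation=2))
```

```text
-53 [[352.1 262.2]]
53 [[295.5 299.8]]
[[326.  272.8]]
```

View pics/a2.png

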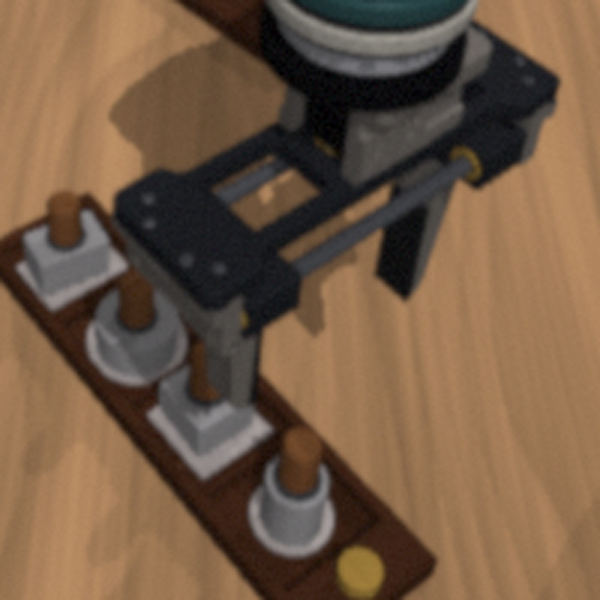

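The tips appear at about (298,305) and (354,267), within a few px of the prediction once finger thickness is allowed for. The calibration and the arm agree, so I'll descend and grip the tall weight.

```bash
python3 -m jog '[[[4,-0.2,0],[0,0,0],0],[[7,-0.2,0],[0,0,0],0],[[9.5,-0.2,0],[0,0,0],0],[[11,-0.2,0],[0,0,0],0],[[11.8,-0.2,0],[0,0,0],0],[[11.8,-0.2,0],[0,0,0],0],[[11.8,-0.2,0],[0,0,0],160],[[11.8,-0.2,0],[0,0,0],255],[[11.8,-0.2,0],[0,0,0],255],[[11.8,-0.2,0],[0,0,0],255],[[11.8,-0.2,0],[0,0,0],255],[[11.8,-0.2,0],[0,0,0],255],[[11.8,-0.2,0],[0,0,0],255],[[11.8,-0.2,0],[0,0,0],255],[[11.8,-0.2,0],[0,0,0],255],[[11.8,-0.2,0],[0,0,0],255]]' 40; python3 go.py tall
```

```text
t: 2.53
position: [451.4, 298.2, 72.6]
ee_rot: [-0.242, 0.665, 0.242, 0.665]
force: [0.5, 1.3, 0.4]
width: 27.2
t 2.5333 [451.4 298.2  72.6] w 27.2 F [0.5 1.3 0.4] q7 [-0.76  0.51  0.15  1.99 -0.12  0.65  0.16]
[[-0.0, -0.64, 0.77], [-0.0, 0.77, 0.64], [-1.0, -0.0, -0.0]]
over (array([-11.74,   0.19,  -0.02]), array([ 0.1, -0. ,  0. ])) grasp z 72
target [ 610.2 -298. ] over (array([-14.74, -55.89, -26.12]), array([-3.8, -0. ,  0. ])) place z 69
```

```bash
python3 -m jog '[[[0,0,0],[0,0,0],255],[[0,0,0],[0,0,0],255],[[0,0,0],[0,0,0],255],[[0,0,0],[0,0,0],255],[[-0.5,0,0],[0,0,0],255],[[-1.5,0,0],[0,0,0],255],[[-3,0,0],[0,0,0],255],[[-5,0,0],[0,0,0],255],[[-8,0,0],[0,0,0],255],[[-11,0,0],[0,0,0],255],[[-13.5,0,0],[0,0,0],255],[[-14.7,0,0],[0,0,0],255],[[-14.7,0,0],[0,0,0],255]]' 40; python3 go.py tall
```

```text
t: 3.62
position: [452.8, 299.0, 223.5]
ee_rot: [-0.241, 0.662, 0.242, 0.667]
force: [-0.6, -0.6, -3.5]
width: 20.7
t 3.6167 [452.8 299.  223.5] w 20.7 F [-0.6 -0.6 -3.5] q7 [-0.8   0.29  0.18  1.89 -0.06  0.96  0.11]
[[0.0, -0.64, 0.77], [0.0, 0.77, 0.64], [-1.0, 0.0, 0.01]]
over (array([ 3.35,  0.21, -0.2 ]), array([ 0.1,  0.4, -0. ])) grasp z 72
target [ 610.2 -298. ] over (array([  0.18, -55.88, -26.27]), array([-3.8,  0.4,  0. ])) place z 69
```

Held: width 20.7 mm and a load of about 3 N. Now I'll carry it over.

```bash
python3 -m jog '[[[0,-1,-0.5],[0,0,0],255],[[0,-3,-1.5],[0,0,0],255],[[0,-6,-3],[-1,0,0],255],[[0,-9.5,-4.6],[-1,0,0],255],[[0,-13,-6.2],[-1,0,0],255],[[0,-16.5,-7.8],[-1,0,0],255],[[0,-20,-9.4],[-2,0,0],255],[[0,-23.5,-11],[-2,0,0],255],[[0,-27,-12.7],[-2,0,0],255],[[0,-30.5,-14.4],[-2,0,0],255],[[0,-34,-16],[-3,0,0],255],[[0,-37.5,-17.6],[-3,0,0],255],[[0,-41,-19.3],[-3,0,0],255],[[0,-44.5,-21],[-3,0,0],255],[[0,-48,-22.6],[-4,0,0],255],[[0,-51,-24],[-4,0,0],255],[[0,-53.5,-25.2],[-4,0,0],255],[[0,-55,-26],[-3.8,0,0],255],[[0,-55.9,-26.3],[-3.8,0,0],255],[[0,-55.9,-26.3],[-3.8,0,0],255]]' 40; python3 -m jog '[[[0,0,0],[0,0,0],255],[[0,0,0],[0,0,0],255],[[0,0,0],[0,0,0],255]]'; python3 go.py tall; python3 -c "
from cell import arm;import cv2
a=arm.capture('side')[70:270,150:400];b=arm.capture('top')[90:290,262:462];cv2.imwrite('pics/b1.png',cv2.resize(cv2.hconcat([a,b]),None,fx=1.7,fy=1.7))"
```

```text
t: 5.28
position: [607.2, -301.9, 217.6]
ee_rot: [-0.262, 0.658, 0.263, 0.655]
force: [0.1, -0.2, -2.0]
width: 20.9
t: 5.53
position: [609.0, -297.0, 219.3]
ee_rot: [-0.264, 0.656, 0.265, 0.656]
force: [-0.1, 0.2, -2.7]
width: 20.9
t 5.5333 [ 609.  -297.   219.3] w 20.9 F [-0.1  0.2 -2.7] q7 [ 0.12  0.54  0.41  1.56 -0.24  1.09  1.36]
[[-0.0, -0.69, 0.72], [0.0, 0.72, 0.69], [-1.0, 0.0, 0.0]]
over (array([ 3.02, 54.  , 29.91]), array([ 4. ,  0. , -0.1])) grasp z 72
target [ 610.2 -298. ] over (array([-0.07, -0.15,  0.02]), array([ 0.1,  0. , -0.1])) place z 69
```

View pics/b1.png

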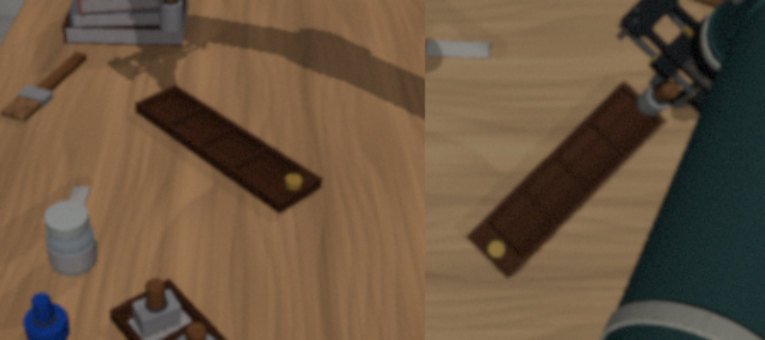

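The weight hangs upright over the far bay; in the top view it is at crop (652,100), displaced outward by its height. Now I'll descend gently.

```bash
python3 -m jog '[[[1,-0.1,0],[0,0,0],255],[[3,-0.1,0],[0,0,0],255],[[6,-0.1,0],[0,0,0],255],[[9,-0.1,0],[0,0,0],255],[[11.5,-0.1,0],[0,0,0],255],[[13,-0.1,0],[0,0,0],255],[[14,-0.1,0],[0,0,0],255],[[14.4,-0.1,0],[0,0,0],255],[[14.6,-0.1,0],[0,0,0],255],[[14.7,-0.1,0],[0,0,0],255],[[14.7,-0.1,0],[0,0,0],255],[[14.7,-0.1,0],[0,0,0],255]]'; python3 -m jog '[[[0.1,0,0],[0,0,0],255],[[0.1,0,0],[0,0,0],255],[[0.2,0,0],[0,0,0],255],[[0.2,0,0],[0,0,0],255],[[0.2,0,0],[0,0,0],255]]'
```

```text
t: 6.63
position: [610.4, -300.2, 73.9]
ee_rot: [-0.264, 0.656, 0.263, 0.657]
force: [-0.2, -0.6, -3.1]
width: 21.0
t: 7.05
position: [609.6, -299.8, 70.6]
ee_rot: [-0.264, 0.656, 0.264, 0.656]
force: [-0.5, 0.2, -3.3]
width: 20.8
```

```bash
python3 -m jog '[[[0.05,0,0],[0,0,0],255],[[0.05,0,0],[0,0,0],255],[[0.1,0,0],[0,0,0],255],[[0.1,0,0],[0,0,0],255]]';  python3 -m jog '[[[0.05,0,0],[0,0,0],255],[[0.05,0,0],[0,0,0],255],[[0.1,0,0],[0,0,0],255],[[0.1,0,0],[0,0,0],255]]'
```

```text
t: 7.38
position: [609.7, -299.9, 69.7]
ee_rot: [-0.264, 0.656, 0.264, 0.656]
force: [0.5, 0.1, -2.9]
width: 20.5
t: 7.72
position: [609.9, -300.0, 69.5]
ee_rot: [-0.264, 0.656, 0.263, 0.656]
force: [-2.4, 1.1, 4.1]
width: 21.1
```

Contact at z = 69.5, as computed. Release and rise.

```bash
python3 -m jog '[[[0,0,0],[0,0,0],100],[[0,0,0],[0,0,0],100],[[0,0,0],[0,0,0],100],[[0,0,0],[0,0,0],100],[[0,0,0],[0,0,0],100],[[-1,0,0],[0,0,0],100],[[-3,0,0],[0,0,0],60],[[-6,0,0],[0,0,0],0],[[-9,0,0],[0,0,0],0],[[-12,0,0],[0,0,0],0],[[-12,0,0],[0,0,0],0],[[-12,0,0],[0,0,0],0]]'; python3 go.py square
```

```text
t: 8.72
position: [610.7, -300.6, 191.6]
ee_rot: [-0.265, 0.655, 0.262, 0.657]
force: [-0.4, 0.6, 0.2]
width: 92.2
t 8.7167 [ 610.7 -300.6  191.6] w 92.2 F [-0.4  0.6  0.2] q7 [ 0.13  0.57  0.4   1.58 -0.25  1.03  1.37]
[[0.0, -0.69, 0.72], [-0.0, 0.72, 0.69], [-1.0, -0.0, 0.0]]
over (array([1.000e-02, 4.716e+01, 2.935e+01]), array([3.9, 0.1, 0.2])) grasp z 60
target [ 560.4 -246. ] over (array([-2.88,  7.41,  0.15]), array([-0. ,  0.1,  0.3])) place z 57
```

```bash
python3 -m jog '[[[0,2,1.2],[0,0,0],0],[[0,5,3.1],[0,0,0],0],[[0,8.4,5.2],[1,0,0],0],[[0,11.8,7.3],[1,0,0],0],[[0,15.2,9.4],[1,0,0],0],[[0,18.6,11.6],[2,0,0],0],[[0,22,13.7],[2,0,0],0],[[0,25.4,15.8],[2,0,0],0],[[0,28.8,17.9],[3,0,0],0],[[0,32.2,20],[3,0,0],0],[[0,35.6,22.1],[3,0,0],0],[[0,39,24.2],[3,0,0],0],[[0,42.4,26.4],[4,0,0],0],[[0,45.5,28.3],[4,0,0],0],[[0,47.2,29.3],[4,0,0],0],[[0,47.2,29.3],[4,0,0],0],[[0,47.2,29.3],[4,0,0],0],[[0,47.2,29.3],[4,0,0],0]]'; python3 -c "
from cell import arm;import cv2
a=arm.capture('side')[100:384,130:420];b=arm.capture('top')[90:290,262:462];b=cv2.resize(b,(284,284));cv2.imwrite('pics/b2.png',cv2.resize(cv2.hconcat([a,b]),None,fx=1.35,fy=1.35))";python3 go.py square
```

```text
t: 10.22
position: [494.6, 242.1, 187.9]
ee_rot: [-0.24, 0.666, 0.24, 0.665]
force: [0.8, 0.3, -0.1]
width: 91.7
t 10.3167 [495.1 241.6 188.3] w 92.1 F [-0.3 -0.4 -0.3] q7 [-0.75  0.35  0.28  1.9  -0.12  0.9   0.29]
[[-0.0, -0.64, 0.77], [-0.0, 0.77, 0.64], [-1.0, -0.0, -0.0]]
over (array([-0.17,  0.02,  0.2 ]), array([-0.3, -0.1,  0. ])) grasp z 60
target [ 560.4 -246. ] over (array([ -3.12, -41.74, -26.05]), array([-4.2, -0.1,  0. ])) place z 57
```

View pics/b2.png

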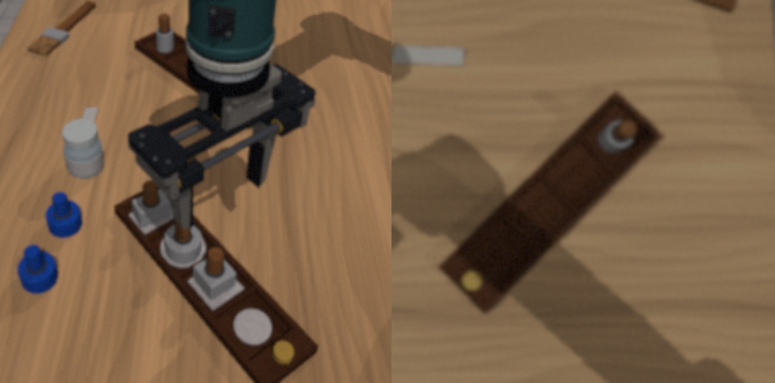

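The tall weight stands upright in the far bay, at (615,135) in the right-hand view. Now for the square one.

```bash
python3 -m jog '[[[4,0,0.2],[0,0,0],0],[[7,0,0.2],[0,0,0],20],[[9.5,0,0.2],[0,0,0],40],[[11.5,0,0.2],[0,0,0],60],[[12.5,0,0.2],[0,0,0],80],[[12.8,0,0.2],[0,0,0],100],[[12.8,0,0.2],[0,0,0],120],[[12.8,0,0.2],[0,0,0],255],[[12.8,0,0.2],[0,0,0],255],[[12.8,0,0.2],[0,0,0],255],[[12.8,0,0.2],[0,0,0],255],[[12.8,0,0.2],[0,0,0],255],[[12.8,0,0.2],[0,0,0],255],[[12.8,0,0.2],[0,0,0],255],[[12.8,0,0.2],[0,0,0],255],[[12.8,0,0.2],[0,0,0],255]]' 40; python3 go.py square|tail -1; python3 -m jog '[[[0,0,0],[0,0,0],255],[[-0.5,0,0],[0,0,0],255],[[-1.5,0,0],[0,0,0],255],[[-3,0,0],[0,0,0],255],[[-5.5,0,0],[0,0,0],255],[[-8.5,0,0],[0,0,0],255],[[-11.5,0,0],[0,0,0],255],[[-14,0,0],[0,0,0],255],[[-15,0,0],[0,0,0],255],[[-15,0,0],[0,0,0],255],[[-15,0,0],[0,0,0],255]]'; python3 go.py square
```

```text
t: 11.65
position: [496.1, 244.9, 61.1]
ee_rot: [-0.24, 0.665, 0.241, 0.665]
force: [-2.3, -1.6, 5.4]
width: 20.9
target [ 560.4 -246. ] over (array([-15.9 , -41.84, -26.46]), array([-4., -0., -0.])) place z 57
t: 12.57
position: [495.7, 244.9, 210.2]
ee_rot: [-0.241, 0.665, 0.241, 0.665]
force: [-0.1, 0.4, -3.5]
width: 20.9
t 12.5667 [495.7 244.9 210.2] w 20.9 F [-0.1  0.4 -3.5] q7 [-0.76  0.33  0.29  1.88 -0.12  0.95  0.28]
[[-0.0, -0.64, 0.77], [0.0, 0.77, 0.64], [-1.0, 0.0, -0.0]]
over (array([ 2.02, -0.19, -0.06]), array([-0.1, -0. , -0. ])) grasp z 60
target [ 560.4 -246. ] over (array([ -0.99, -41.86, -26.44]), array([-4., -0., -0.])) place z 57
```

```bash
python3 -m jog '[[[0,-1,-0.6],[0,0,0],255],[[0,-3,-1.9],[0,0,0],255],[[0,-6,-3.8],[0,0,0],255],[[0,-9,-5.7],[-1,0,0],255],[[0,-12,-7.6],[-1,0,0],255],[[0,-15,-9.5],[-1,0,0],255],[[0,-18,-11.4],[-2,0,0],255],[[0,-21,-13.3],[-2,0,0],255],[[0,-24,-15.2],[-2,0,0],255],[[0,-27,-17.1],[-3,0,0],255],[[0,-30,-19],[-3,0,0],255],[[0,-33,-20.8],[-3,0,0],255],[[0,-36,-22.7],[-4,0,0],255],[[0,-38.8,-24.5],[-4,0,0],255],[[0,-40.8,-25.8],[-4,0,0],255],[[0,-41.7,-26.4],[-4,0,0],255],[[0,-41.8,-26.4],[-4,0,0],255],[[0,-41.8,-26.4],[-4,0,0],255],[[0,-41.8,-26.4],[-4,0,0],255],[[0,-41.8,-26.4],[-4,0,0],255]]'; python3 go.py square
```

```text
t: 14.23
position: [560.8, -242.8, 210.1]
ee_rot: [-0.264, 0.656, 0.265, 0.656]
force: [0.2, 0.3, -4.0]
width: 21.0
t 14.2333 [ 560.8 -242.8  210.1] w 21.0 F [ 0.2  0.3 -4. ] q7 [ 0.01  0.44  0.46  1.75 -0.23  1.01  1.32]
[[-0.0, -0.69, 0.72], [0.0, 0.72, 0.69], [-1.0, 0.0, 0.0]]
over (array([ 2.09, 39.44, 29.07]), array([ 4.1,  0. , -0.1])) grasp z 60
target [ 560.4 -246. ] over (array([-0.99, -0.2 , -0.25]), array([ 0.2,  0. , -0.1])) place z 57
```

```bash
python3 -m jog '[[[1,-0.2,-0.2],[0,0,0],255],[[3,-0.2,-0.2],[0,0,0],255],[[6,-0.2,-0.2],[0,0,0],255],[[9,-0.2,-0.2],[0,0,0],255],[[11.5,-0.2,-0.2],[0,0,0],255],[[13.2,-0.2,-0.2],[0,0,0],255],[[14.3,-0.2,-0.2],[0,0,0],255],[[14.7,-0.2,-0.2],[0,0,0],255],[[14.85,-0.2,-0.2],[0,0,0],255],[[14.9,-0.2,-0.2],[0,0,0],255],[[14.9,-0.2,-0.2],[0,0,0],255],[[14.9,-0.2,-0.2],[0,0,0],255],[[14.9,-0.2,-0.2],[0,0,0],255]]'; python3 -m jog '[[[0.05,0,0],[0,0,0],255],[[0.1,0,0],[0,0,0],255],[[0.15,0,0],[0,0,0],255],[[0.2,0,0],[0,0,0],255],[[0.2,0,0],[0,0,0],255]]'
```

```text
t: 15.32
position: [561.3, -248.3, 62.6]
ee_rot: [-0.264, 0.656, 0.263, 0.657]
force: [0.3, -0.3, -2.9]
width: 21.1
t: 15.73
position: [560.5, -248.0, 59.5]
ee_rot: [-0.263, 0.656, 0.264, 0.656]
force: [0.4, -0.2, -2.9]
width: 20.9
```

```bash
python3 -m jog '[[[0.05,0,0],[0,0,0],255],[[0.1,0,0],[0,0,0],255],[[0.1,0,0],[0,0,0],255],[[0.1,0,0],[0,0,0],255]]';  python3 -m jog '[[[0.05,0,0],[0,0,0],255],[[0.1,0,0],[0,0,0],255],[[0.1,0,0],[0,0,0],255],[[0.1,0,0],[0,0,0],255]]'
```

```text
t: 16.07
position: [560.6, -248.1, 58.5]
ee_rot: [-0.264, 0.656, 0.264, 0.656]
force: [0.1, -0.7, -3.3]
width: 21.2
t: 16.4
position: [560.7, -248.2, 58.1]
ee_rot: [-0.264, 0.656, 0.263, 0.656]
force: [-2.4, -0.7, 4.0]
width: 21.0
```

```bash
python3 -m jog '[[[0,0,0],[0,0,0],100],[[0,0,0],[0,0,0],100],[[0,0,0],[0,0,0],100],[[0,0,0],[0,0,0],100],[[0,0,0],[0,0,0],100],[[-1,0,0],[0,0,0],100],[[-3,0,0],[0,0,0],60],[[-6,0,0],[0,0,0],0],[[-9,0,0],[0,0,0],0],[[-12,0,0],[0,0,0],0],[[-13,0,0],[0,0,0],0],[[-13,0,0],[0,0,0],0],[[-13,0,0],[0,0,0],0]]'; python3 go.py round
```

```text
t: 17.48
position: [560.6, -247.8, 187.7]
ee_rot: [-0.264, 0.656, 0.264, 0.656]
force: [-0.6, -0.0, -0.5]
width: 92.2
t 17.4833 [ 560.6 -247.8  187.7] w 92.2 F [-0.6 -0.  -0.5] q7 [ 0.02  0.47  0.46  1.76 -0.25  0.96  1.34]
[[0.0, -0.69, 0.72], [0.0, 0.72, 0.69], [-1.0, -0.0, 0.0]]
over (array([-0.22, 33.22, 29.12]), array([3.9, 0. , 0. ])) grasp z 58
target [ 510.6 -194. ] over (array([-3.23,  7.34,  0.12]), array([0., 0., 0.])) place z 55
```

```bash
python3 -m jog '[[[0,2,1.8],[0,0,0],0],[[0,5,4.4],[0,0,0],0],[[0,8,7],[1,0,0],0],[[0,11,9.7],[1,0,0],0],[[0,14,12.3],[2,0,0],0],[[0,17,15],[2,0,0],0],[[0,20,17.6],[2,0,0],0],[[0,23,20.2],[3,0,0],0],[[0,26,22.9],[3,0,0],0],[[0,29,25.5],[4,0,0],0],[[0,31.5,27.7],[4,0,0],0],[[0,33,29],[4,0,0],0],[[0,33,29],[4,0,0],0],[[0,33,29],[4,0,0],0],[[0,33,29],[4,0,0],0]]';  python3 -c "
from cell import arm;import cv2
a=arm.capture('side')[100:384,130:420];b=arm.capture('top')[90:290,262:462];b=cv2.resize(b,(284,284));cv2.imwrite('pics/b3.png',cv2.resize(cv2.hconcat([a,b]),None,fx=1.35,fy=1.35))";python3 go.py round
```

```text
t: 18.73
position: [541.2, 189.2, 186.2]
ee_rot: [-0.24, 0.666, 0.24, 0.664]
force: [0.3, -0.6, 0.5]
width: 91.9
t 18.8333 [541.7 188.7 186.9] w 91.8 F [-0.5  0.3  0.3] q7 [-0.68  0.4   0.36  1.85 -0.17  0.92  0.45]
[[-0.0, -0.64, 0.77], [-0.0, 0.77, 0.64], [-1.0, -0.0, -0.0]]
over (array([-0.31,  0.42,  0.25]), array([-0.3, -0.1,  0. ])) grasp z 58
target [ 510.6 -194. ] over (array([ -3.26, -27.5 , -26.8 ]), array([-4.2, -0.1,  0. ])) place z 55
```

View pics/b3.png

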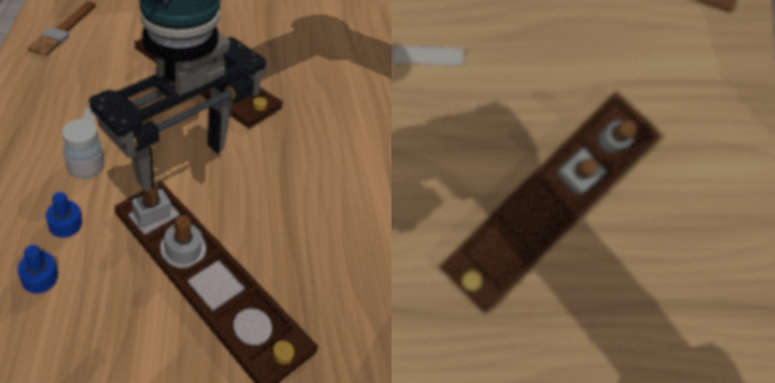

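The square weight stands in the second-from-far bay, at (582,170). The gripper is over the round one, so I'll go down.

```bash
python3 -m jog '[[[4,0.2,0.2],[0,0,0],0],[[7,0.2,0.2],[0,0,0],20],[[9.5,0.2,0.2],[0,0,0],40],[[11.5,0.2,0.2],[0,0,0],60],[[12.5,0.2,0.2],[0,0,0],80],[[12.8,0.2,0.2],[0,0,0],100],[[12.8,0.2,0.2],[0,0,0],120],[[12.8,0.2,0.2],[0,0,0],255],[[12.8,0.2,0.2],[0,0,0],255],[[12.8,0.2,0.2],[0,0,0],255],[[12.8,0.2,0.2],[0,0,0],255],[[12.8,0.2,0.2],[0,0,0],255],[[12.8,0.2,0.2],[0,0,0],255],[[12.8,0.2,0.2],[0,0,0],255],[[12.8,0.2,0.2],[0,0,0],255],[[12.8,0.2,0.2],[0,0,0],255]]' 40; python3 -m jog '[[[0,0,0],[0,0,0],255],[[-0.5,0,0],[0,0,0],255],[[-1.5,0,0],[0,0,0],255],[[-3,0,0],[0,0,0],255],[[-5.5,0,0],[0,0,0],255],[[-8.5,0,0],[0,0,0],255],[[-11.5,0,0],[0,0,0],255],[[-14,0,0],[0,0,0],255],[[-15,0,0],[0,0,0],255],[[-15,0,0],[0,0,0],255],[[-15,0,0],[0,0,0],255]]'; python3 go.py round
```

```text
t: 20.17
position: [541.6, 193.2, 60.2]
ee_rot: [-0.24, 0.665, 0.24, 0.665]
force: [-3.5, -1.8, 6.9]
width: 20.7
t: 21.08
position: [541.5, 193.7, 209.1]
ee_rot: [-0.241, 0.665, 0.241, 0.665]
force: [0.3, 1.2, -4.3]
width: 20.6
t 21.0833 [541.5 193.7 209.1] w 20.6 F [ 0.3  1.2 -4.3] q7 [-0.7   0.37  0.37  1.83 -0.16  0.96  0.44]
[[-0.0, -0.64, 0.77], [0.0, 0.77, 0.64], [-1.0, 0.0, -0.0]]
over (array([ 1.91,  0.01, -0.05]), array([-0.1, -0. , -0. ])) grasp z 58
target [ 510.6 -194. ] over (array([ -1.09, -27.82, -27.18]), array([-4., -0., -0.])) place z 55
```

```bash
python3 -m jog '[[[0,-1,-1],[0,0,0],255],[[0,-3,-2.9],[0,0,0],255],[[0,-5.4,-5.3],[0,0,0],255],[[0,-7.8,-7.6],[-1,0,0],255],[[0,-10.2,-10],[-1,0,0],255],[[0,-12.6,-12.3],[-2,0,0],255],[[0,-15,-14.7],[-2,0,0],255],[[0,-17.4,-17],[-2,0,0],255],[[0,-19.8,-19.4],[-3,0,0],255],[[0,-22.2,-21.7],[-3,0,0],255],[[0,-24.6,-24],[-3,0,0],255],[[0,-26.6,-26],[-4,0,0],255],[[0,-27.6,-27],[-4,0,0],255],[[0,-27.7,-27.1],[-4,0,0],255],[[0,-27.7,-27.1],[-4,0,0],255],[[0,-27.7,-27.1],[-4,0,0],255],[[0,-27.7,-27.1],[-4,0,0],255]]'; python3 go.py round
```

```text
t: 22.5
position: [510.7, -191.1, 208.7]
ee_rot: [-0.264, 0.656, 0.265, 0.656]
force: [0.1, 0.9, -4.7]
width: 20.8
t 22.5 [ 510.7 -191.1  208.7] w 20.8 F [ 0.1  0.9 -4.7] q7 [-0.12  0.34  0.51  1.91 -0.2   0.95  1.25]
[[-0.0, -0.69, 0.72], [0.0, 0.72, 0.69], [-1.0, 0.0, -0.0]]
over (array([ 1.91, 25.61, 28.84]), array([ 4. , -0. , -0.1])) grasp z 58
target [ 510.6 -194. ] over (array([-1.13, -0.2 , -0.21]), array([ 0.1, -0. , -0.1])) place z 55
```

```bash
python3 -m jog '[[[1,-0.1,-0.1],[0,0,0],255],[[3,-0.1,-0.1],[0,0,0],255],[[6,-0.1,-0.1],[0,0,0],255],[[9,-0.1,-0.1],[0,0,0],255],[[11.5,-0.1,-0.1],[0,0,0],255],[[13.2,-0.1,-0.1],[0,0,0],255],[[14.2,-0.1,-0.1],[0,0,0],255],[[14.6,-0.1,-0.1],[0,0,0],255],[[14.75,-0.1,-0.1],[0,0,0],255],[[14.8,-0.1,-0.1],[0,0,0],255],[[14.85,-0.1,-0.1],[0,0,0],255],[[14.85,-0.1,-0.1],[0,0,0],255],[[14.85,-0.1,-0.1],[0,0,0],255],[[14.85,-0.1,-0.1],[0,0,0],255]]'; python3 -m jog '[[[0.05,0,0],[0,0,0],255],[[0.1,0,0],[0,0,0],255],[[0.15,0,0],[0,0,0],255],[[0.2,0,0],[0,0,0],255],[[0.2,0,0],[0,0,0],255],[[0.2,0,0],[0,0,0],255]]'
```

```text
t: 23.67
position: [511.3, -194.1, 61.7]
ee_rot: [-0.264, 0.656, 0.263, 0.657]
force: [0.7, -0.4, -5.0]
width: 20.9
t: 24.17
position: [510.8, -194.0, 59.0]
ee_rot: [-0.264, 0.656, 0.264, 0.656]
force: [-0.9, 0.3, -4.8]
width: 21.0
```

```bash
python3 -m jog '[[[0.05,0,0],[0,0,0],255],[[0.1,0,0],[0,0,0],255],[[0.15,0,0],[0,0,0],255],[[0.15,0,0],[0,0,0],255],[[0.15,0,0],[0,0,0],255]]';  python3 -m jog '[[[0.05,0,0],[0,0,0],255],[[0.1,0,0],[0,0,0],255],[[0.1,0,0],[0,0,0],255],[[0.1,0,0],[0,0,0],255]]'
```

```text
t: 24.58
position: [510.8, -194.0, 57.5]
ee_rot: [-0.264, 0.656, 0.264, 0.656]
force: [-0.1, -0.8, -3.8]
width: 20.6
t: 24.92
position: [511.0, -194.1, 57.1]
ee_rot: [-0.263, 0.656, 0.264, 0.656]
force: [-2.9, 1.6, 5.0]
width: 21.2
```

Contact at 57.1, as expected. Release.

```bash
python3 -m jog '[[[0,0,0],[0,0,0],100],[[0,0,0],[0,0,0],100],[[0,0,0],[0,0,0],100],[[0,0,0],[0,0,0],100],[[0,0,0],[0,0,0],100],[[-1,0,0],[0,0,0],100],[[-3,0,0],[0,0,0],60],[[-6,0,0],[0,0,0],0],[[-9,0,0],[0,0,0],0],[[-12,0,0],[0,0,0],0],[[-13,0,0],[0,0,0],0],[[-13,0,0],[0,0,0],0],[[-13,0,0],[0,0,0],0]]'; python3 go.py oblong
```

```text
t: 26.0
position: [510.9, -193.7, 186.7]
ee_rot: [-0.264, 0.656, 0.264, 0.656]
force: [-1.1, 0.0, -0.4]
width: 91.9
t 26.0 [ 510.9 -193.7  186.7] w 91.9 F [-1.1  0.  -0.4] q7 [-0.11  0.37  0.51  1.93 -0.23  0.9   1.28]
[[0.0, -0.69, 0.72], [0.0, 0.72, 0.69], [-1.0, -0.0, 0.0]]
over (array([-0.32, 18.43, 28.28]), array([3.9, 0. , 0. ])) grasp z 62
target [ 460.8 -142. ] over (array([-3.34,  7.19, -0.04]), array([0., 0., 0.])) place z 59
```

```bash
python3 -m jog '[[[0,1,1.5],[0,0,0],0],[[0,3,4.6],[0,0,0],0],[[0,5,7.7],[1,0,0],0],[[0,7,10.7],[1,0,0],0],[[0,9,13.8],[2,0,0],0],[[0,11,16.9],[2,0,0],0],[[0,13,20],[3,0,0],0],[[0,15,23],[3,0,0],0],[[0,17,26.1],[4,0,0],0],[[0,18.2,27.9],[4,0,0],0],[[0,18.4,28.2],[4,0,0],0],[[0,18.4,28.2],[4,0,0],0],[[0,18.4,28.2],[4,0,0],0],[[0,18.4,28.2],[4,0,0],0]]';  python3 -c "
from cell import arm;import cv2
a=arm.capture('side')[100:384,130:420];b=arm.capture('top')[90:290,262:462];b=cv2.resize(b,(284,284));cv2.imwrite('pics/b4.png',cv2.resize(cv2.hconcat([a,b]),None,fx=1.35,fy=1.35))";python3 go.py oblong
```

```text
t: 27.17
position: [586.7, 131.5, 185.8]
ee_rot: [-0.24, 0.666, 0.239, 0.665]
force: [1.0, 0.2, -0.2]
width: 92.0
t 27.2667 [587.1 131.8 186.4] w 91.7 F [-0.6 -0.4 -1.7] q7 [-0.6   0.45  0.42  1.79 -0.22  0.95  0.61]
[[-0.0, -0.64, 0.77], [-0.0, 0.77, 0.64], [-1.0, -0.0, -0.0]]
over (array([-0.36,  0.22,  0.23]), array([-0.3, -0. ,  0. ])) grasp z 62
target [ 460.8 -142. ] over (array([ -3.34, -13.05, -27.19]), array([-4.2, -0. ,  0. ])) place z 59
```

View pics/b4.png

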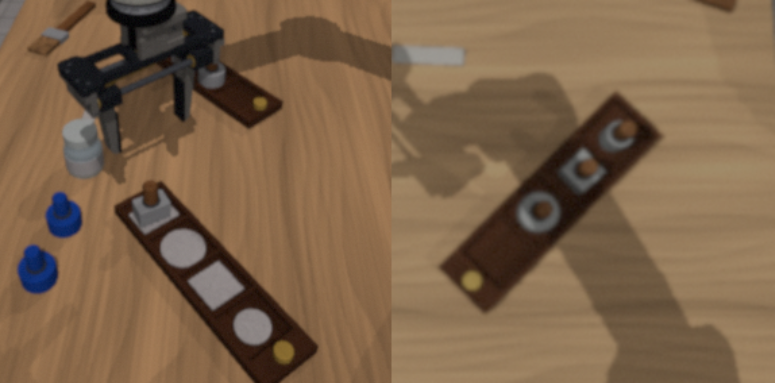

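Three weights are in place: tall (618,135), square (582,170) and round (540,210) in the right-hand view. Only the oblong is left.

```bash
python3 -m jog '[[[4,0.2,0.2],[0,0,0],0],[[7,0.2,0.2],[0,0,0],20],[[9.5,0.2,0.2],[0,0,0],40],[[11.3,0.2,0.2],[0,0,0],60],[[12.1,0.2,0.2],[0,0,0],80],[[12.4,0.2,0.2],[0,0,0],100],[[12.4,0.2,0.2],[0,0,0],120],[[12.4,0.2,0.2],[0,0,0],255],[[12.4,0.2,0.2],[0,0,0],255],[[12.4,0.2,0.2],[0,0,0],255],[[12.4,0.2,0.2],[0,0,0],255],[[12.4,0.2,0.2],[0,0,0],255],[[12.4,0.2,0.2],[0,0,0],255],[[12.4,0.2,0.2],[0,0,0],255],[[12.4,0.2,0.2],[0,0,0],255],[[12.4,0.2,0.2],[0,0,0],255]]' 40; python3 -m jog '[[[0,0,0],[0,0,0],255],[[-0.5,0,0],[0,0,0],255],[[-1.5,0,0],[0,0,0],255],[[-3,0,0],[0,0,0],255],[[-5.5,0,0],[0,0,0],255],[[-8.5,0,0],[0,0,0],255],[[-11.5,0,0],[0,0,0],255],[[-14,0,0],[0,0,0],255],[[-15,0,0],[0,0,0],255],[[-15,0,0],[0,0,0],255],[[-15,0,0],[0,0,0],255]]'; python3 go.py oblong
```

```text
t: 28.6
position: [588.0, 137.0, 63.2]
ee_rot: [-0.241, 0.664, 0.241, 0.665]
force: [0.3, 0.0, 5.8]
width: 20.7
t: 29.52
position: [586.8, 136.7, 211.9]
ee_rot: [-0.24, 0.665, 0.241, 0.665]
force: [0.1, 0.0, -4.8]
width: 20.7
t 29.5167 [586.8 136.7 211.9] w 20.7 F [ 0.1  0.  -4.8] q7 [-0.62  0.42  0.44  1.77 -0.21  1.    0.59]
[[-0.0, -0.64, 0.77], [-0.0, 0.77, 0.64], [-1.0, 0.0, -0.0]]
over (array([ 2.19, -0.18, -0.05]), array([-0.1, -0. , -0. ])) grasp z 62
target [ 460.8 -142. ] over (array([ -0.79, -13.36, -27.51]), array([-4., -0., -0.])) place z 59
```

```bash
python3 -m jog '[[[0,-0.5,-1],[0,0,0],255],[[0,-1.5,-3],[0,0,0],255],[[0,-2.9,-6],[-1,0,0],255],[[0,-4.4,-9],[-1,0,0],255],[[0,-5.8,-12],[-1,0,0],255],[[0,-7.3,-15],[-2,0,0],255],[[0,-8.8,-18],[-2,0,0],255],[[0,-10.2,-21],[-3,0,0],255],[[0,-11.7,-24],[-3,0,0],255],[[0,-12.8,-26.3],[-4,0,0],255],[[0,-13.3,-27.3],[-4,0,0],255],[[0,-13.3,-27.4],[-4,0,0],255],[[0,-13.3,-27.4],[-4,0,0],255],[[0,-13.3,-27.4],[-4,0,0],255],[[0,-13.3,-27.4],[-4,0,0],255]]'; python3 go.py oblong
```

```text
t: 30.77
position: [462.5, -139.1, 212.2]
ee_rot: [-0.264, 0.656, 0.265, 0.656]
force: [0.4, -0.0, -2.7]
width: 20.9
t 30.7667 [ 462.5 -139.1  212.2] w 20.9 F [ 0.4 -0.  -2.7] q7 [-0.26  0.22  0.56  2.05 -0.15  0.91  1.14]
[[-0.0, -0.69, 0.72], [0.0, 0.72, 0.69], [-1.0, 0.0, -0.0]]
over (array([ 2.22, 11.07, 28.02]), array([ 4., -0., -0.])) grasp z 62
target [ 460.8 -142. ] over (array([-0.78, -0.09, -0.33]), array([ 0.2, -0. , -0. ])) place z 59
```

```bash
python3 -m jog '[[[1,0,-0.2],[0,0,0],255],[[3,0,-0.2],[0,0,0],255],[[6,0,-0.2],[0,0,0],255],[[9,0,-0.2],[0,0,0],255],[[11.5,0,-0.2],[0,0,0],255],[[13.2,0,-0.2],[0,0,0],255],[[14.2,0,-0.2],[0,0,0],255],[[14.6,0,-0.2],[0,0,0],255],[[14.75,0,-0.2],[0,0,0],255],[[14.85,0,-0.2],[0,0,0],255],[[14.9,0,-0.2],[0,0,0],255],[[14.9,0,-0.2],[0,0,0],255],[[14.9,0,-0.2],[0,0,0],255],[[14.9,0,-0.2],[0,0,0],255]]'; python3 -m jog '[[[0.05,0,0],[0,0,0],255],[[0.1,0,0],[0,0,0],255],[[0.15,0,0],[0,0,0],255],[[0.2,0,0],[0,0,0],255],[[0.2,0,0],[0,0,0],255],[[0.2,0,0],[0,0,0],255]]'
```

```text
t: 31.93
position: [461.0, -142.2, 64.2]
ee_rot: [-0.264, 0.656, 0.263, 0.657]
force: [0.5, -0.3, -3.3]
width: 21.0
t: 32.43
position: [460.5, -142.1, 61.5]
ee_rot: [-0.264, 0.656, 0.264, 0.656]
force: [-0.2, -0.7, -3.6]
width: 21.2
```

```bash
python3 -m jog '[[[0.05,0,0],[0,0,0],255],[[0.1,0,0],[0,0,0],255],[[0.1,0,0],[0,0,0],255],[[0.1,0,0],[0,0,0],255]]';  python3 -m jog '[[[0.05,0,0],[0,0,0],255],[[0.1,0,0],[0,0,0],255],[[0.1,0,0],[0,0,0],255],[[0.1,0,0],[0,0,0],255]]'
```

```text
t: 32.77
position: [460.5, -142.1, 60.5]
ee_rot: [-0.264, 0.656, 0.264, 0.656]
force: [-0.4, 0.3, -3.0]
width: 21.1
t: 33.1
position: [460.7, -142.2, 60.2]
ee_rot: [-0.263, 0.656, 0.264, 0.656]
force: [-1.4, 1.5, 4.9]
width: 21.4
```

Contact at 60.2. Release, rise and back away (toward +y) for a clear view.

```bash
python3 -m jog '[[[0,0,0],[0,0,0],100],[[0,0,0],[0,0,0],100],[[0,0,0],[0,0,0],100],[[0,0,0],[0,0,0],100],[[0,0,0],[0,0,0],100],[[-1,0,0],[0,0,0],100],[[-3,0,0],[0,0,0],60],[[-6,0,0],[0,0,0],0],[[-9,0,0],[0,0,0],0],[[-12,0,0],[0,0,0],0],[[-14,3,2],[0,0,0],0],[[-14,6,5],[0,0,0],0],[[-14,8,8],[0,0,0],0],[[-14,10,11],[0,0,0],0],[[-14,12,14],[0,0,0],0],[[-14,14,17],[0,0,0],0],[[-14,16,18],[0,0,0],0],[[-14,16,18],[0,0,0],0],[[-14,16,18],[0,0,0],0],[[-14,16,18],[0,0,0],0]]';  python3 -c "
from cell import arm;import cv2
S=arm.capture('side');T=arm.capture('top');a=S[110:200,220:350];b=T[130:260,280:412];
cv2.imwrite('pics/b5.png',cv2.hconcat([cv2.convertScaleAbs(cv2.resize(a,(400,277),interpolation=2),alpha=1.6),cv2.convertScaleAbs(cv2.resize(b,(281,277),interpolation=2),alpha=1.6)]));cv2.imwrite('pics/b6.png',cv2.resize(cv2.hconcat([S,T]),(800,300)))"
```

```text
t: 34.77
position: [479.9, 96.8, 200.0]
ee_rot: [-0.263, 0.656, 0.263, 0.656]
force: [-0.5, -0.4, -0.7]
width: 92.2
```

View pics/b5.png

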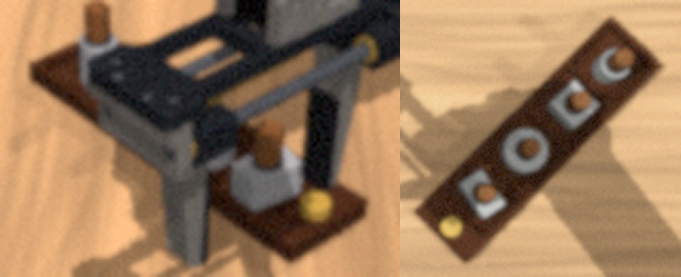

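View pics/b6.png

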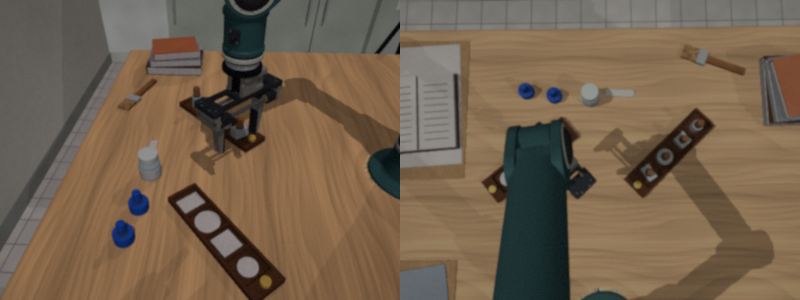

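All four weights are upright and centred in their bays, and each touched down at the height expected for the bay floor. The jar, folder and blue look-alikes haven't moved. Handing in.

```bash
python3 -c "
from cell import arm
print(arm.close_job(),arm.observe()['t'])"
```

```text
the job is handed in; nothing more can be done
the job is handed in; nothing more can be done
```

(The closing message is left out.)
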